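Put the salt and pepper back in their stand and the spice jars back in the rack

TASK

Somebody has put the wooden pepper mill and the salt shaker away in the spice rack, so two spice jars are left standing on the worktop in front of it. Put the mill upright into the large well of the dark wooden salt-and-pepper stand and the shaker upright into its small well, and stand the two left-out spice jars in the rack compartments that this frees, one in each, all of them right down on the floor. Leave the two spice jars that are already in the rack and the mug and egg timer behind it where they are, and knock nothing over.

Things in the scene. Friction and masses are not known exactly. Their poses are not given: they have to be found in the camera images.
- spice_rack: Low fixed rack of pale wood, 302 mm long, 88 mm deep: four open compartments in a row, 66 x 66 mm inside. Origin: centre of its underside; y along the row, x to its back, z up. Compartment centres x = 0, y = +-0.036, +-0.108; floor z = 0.010. Walls reach z = 0.033 between them, 0.029 front, 0.040 back, 0.049 ends. At first it holds two spice jars, mill and shaker in any order.
- cruet_stand: Salt-and-pepper stand: fixed block of dark wood, 92 x 170 x 28 mm, two round wells in its top. Origin: centre of its underside; y along its length, z up. Large well (mill): centre x = 0, y = +0.0405, 72 mm across. Small well (shaker): x = 0, y = -0.0445, 57 mm across. Well floors at z = 0.010, mouths at z = 0.028.
- pepper_mill: Turned wooden pepper mill, 170 mm tall, 58 mm across at the foot, waisted, with a round head about 48 mm across (widest about 140 mm above the foot, head from 123 to 159 mm) and a small nut on top. About 0.2 kg. Origin: centre of its underside, z up. The head does not turn. Stands in the rack at the start.
- salt_shaker: Salt shaker with a glass body and a grey top, 90 mm tall; round, up to 44 mm across below 74 mm, 34 mm across above that. About 0.1 kg. Origin: centre of its underside, z up. Stands in the rack at the start.
- spice_jar_a: Glass spice jar with a red screw cap and a paper label, 106 mm tall, all solid. Glass 42 mm across, cap 45 mm across over its top 21 mm. Origin: centre of its underside, z up. All four spice jars are alike but for the picture on the label. This one stands in the rack already and stays there.
- spice_jar_b: Glass spice jar with a red screw cap and a paper label, 106 mm tall, all solid. Glass 42 mm across, cap 45 mm across over its top 21 mm. Origin: centre of its underside, z up. All four spice jars are alike but for the picture on the label. This one stands in the rack already and stays there.
- spice_jar_c: Glass spice jar with a red screw cap and a paper label, 106 mm tall, all solid. Glass 42 mm across, cap 45 mm across over its top 21 mm. Origin: centre of its underside, z up. All four spice jars are alike but for the picture on the label. About 0.11 kg. This one stands on the worktop in front of the rack at the start.
- spice_jar_d: Glass spice jar with a red screw cap and a paper label, 106 mm tall, all solid. Glass 42 mm across, cap 45 mm across over its top 21 mm. Origin: centre of its underside, z up. All four spice jars are alike but for the picture on the label. About 0.11 kg. This one stands on the worktop in front of the rack at the start.
- white_mug: Bystander: a white mug of tea with a thin red line, 82 mm across, 94 mm tall, on the worktop behind the rack. Origin: on its underside, under the middle of mug and handle together. Above it, behind the rack's right-hand part, a wall shelf sticks out: front edge along the rack's row and about 0.095 m behind its centre line (rack x), underside 0.50 m above the worktop; keep the wrist clear of it.
- egg_timer: Bystander: a round cream egg timer, 66 mm across, 65 mm tall, on the worktop behind the rack. Origin: centre of its underside.

How it is judged:
By the outcome, as a careful person would: the job done as asked, in the order asked, and still so for the second after the job is handed in, with the robot touching nothing.
It also fails if it takes over 112 s, if anything falls off the work surface, if the arm or the gripper's body presses on something with over 40 N, if the wrist force passes 120 N, or if a joint passes its speed limit or range.

ROBOT

A 6-joint arm with a two-finger parallel gripper is mounted at the origin on a cart in front of the work surface, level with it; the furniture and walls round the work are solid. World frame = base frame: x ahead of the robot, y to its left, z up, the work surface at z = 0. Lengths are in mm, angles in degrees, forces in N, time in s.
With the tool pointing down it reaches from about 375 to 925 mm from the base axis. Payload 5.7 kg.
Tool frame: the origin (TCP) lies on the centre line of the jaws, within the pads' length; the fingertips stand 25 mm ahead of it and the grasp point (between the pads) lies 6 mm ahead of it; z points along the fingers, y is the line along which they close (so a half turn about z gives the same grasp; the last joint's range is limited). The gripper opens to 88 mm and grips with 3 to 60 N. Pads are 20 mm wide; open, the fingers measure 115 mm over their backs; the gripper's body (75 mm by 178 mm) begins 61 mm behind the grasp point.
Start: joints at [-77.183, 20.558, 86.54, -0, 72.909, -6.595], TCP at [199.398, -565.867, 247.623] pointing down, gripper open.
Joint ranges: [-170.27, 170.27], [-57.76, 135], [12.27, 136.19], [-55.21, 235.2], [11.17, 155.16], [-170.74, 170.74]. Speed limits (degrees/s): [136.94, 136.94, 180, 180, 180, 180].

INTERFACE

Orientations are given as a 3x3 rotation matrix whose columns are the frame's x, y, z axes.
In Python, from workcell import monitor, imaging, ticket, models gives the robot as it stands. The module is installed in compiled form; this text tells all that it offers.
- The arm moves only by the tool send_rows, never from a script. Its argument "rows" is a list of rows, each a list of 7 numbers: the turn, a rotation vector about the tool's x, y, z in degrees, then the shift along the tool's x, y, z in m, then the closure, from 0 (fully open) to 1 (shut). In form: [[rx, ry, rz, x, y, z, jaw], ...]. A call has 1 to 8 rows; each row is the pose to reach, as a shift and turn from the pose commanded when the call began, along the tool's axes at that moment; what a row does not reach only later rows make up. A row lasts 1/12 s, in which the tool goes at most 41.7 mm and 7.16 degrees, less where a joint would pass 70% of its speed; a pose out of reach is approached as far as the arm can. A call with a gripper value outside its range is refused whole. The fingers move at their own pace and stop on an object; "newtons" is the grip in N (left out, the last holds). Time passes only in rows, so rows that repeat a pose let the fingers close. It gives the time, the measured TCP pose, the force, the opening and the grip force at its end, in the units of the state.
- monitor.observe(): the state, without advancing time (a new reading comes with each control period).
- imaging.read_camera(name): name is "side" or "top" or "wrist"; returns the picture (400x640x3 uint8, red, green, blue); there is no depth.
- imaging.camera_info(name): a dict with "camera_matrix" (3x3 intrinsics, pixels), "eye" and "attitude" of the camera in the world. Camera axes: x right, y up, looking along -z (the intrinsics and any distortion apply to the point x, -y, -z); pixel columns grow to the right and rows downward; lengths in mm; the calibration is good to about 2 mm. A picture is of the moment at which its call begins: read the wrist's pose just before it. camera_info takes no time and is no camera call; for the wrist camera it gives the pose at the moment of the call.
- ticket.close_job(): hands the job in; it is judged then, once.
Trained networks look in the newest picture that a camera, given by its name, has taken for a name from the list of things; names that differ only in an ending like _2 or _b are one class to them, and where a whole thing is asked for, a point or a joint stands for the part that bears it (a point fixed in the world has none). Each returns a list of dicts, best first, with "conf" (0 to 1); they miss things now and then, are a little off and sometimes report something else, mostly with a low value. They report only what shows in the picture. A call takes as long as a camera call.
- models.outline_of(camera, name): "region" (400x640 bool, what is visible of it).
- models.place_of(camera, name): "at" ([x, y, z] in mm, in world coordinates, good to about 4 mm: a listed point, or the origin of a listed thing).
The state is a dict: "time": time; "joint_positions": joint angles; "qvel": joint speeds; "joint_torque": joint torques, N m; "tcp_pos": TCP position; "eef_rot": TCP orientation; "wrist_force": force on the tool from outside, world axes, zero at the start; "wrist_torque": the same for the moment, N m; "grip_width": opening from 0.0 (shut) to 1.0 (fully open); "grip_force": force on a finger pad.
Only numpy, scipy, OpenCV 4.12 (cv2) and the standard library are available. Lean on these libraries where they do the work, as an engineer would, in place of code of your own. Each camera call takes 0.05 s, during which the arm holds its last target. There are 200 camera calls.

## Working session

There is one attempt and no reset: what is moved stays moved. The work goes in short steps, Python scripts to look and compute and a tool call to move; the robot and the scene stay as the last step left them, time stands still between calls to the robot, and variables do not carry over. Pictures are saved under pics/ and viewed, at most 14 in all, crops included, and the job is handed in when it is done.

Besides the shell and the picture viewer there is one more tool, called after ">>>" by a JSON object that holds its "method" and its "body", one argument or row to a line. send_rows: Moves the arm, as the interface text tells. Its arguments: {"type":"object","properties":{"rows":{"type":"array","items":{"type":"array","items":{"type":"number"}}},"newtons":{"type":"number"}},"required":["rows"]}

```bash
mkdir -p pics; python3 - <<'E'
from workcell import monitor, imaging, ticket, models
import cv2,numpy as np
s=monitor.observe();print(s['time'],s['tcp_pos'],np.round(s['eef_rot'],3).tolist())
for c in ['top','side']:
    im=imaging.read_camera(c);cv2.imwrite(f'pics/{c}0.png',im[:,:,::-1])
    i=imaging.camera_info(c);print(c,np.round(i['camera_matrix'],1).tolist(),np.round(i['eye']),np.round(i['attitude'],3).tolist(), [k for k in i])
    for n in ['spice_rack','cruet_stand','pepper_mill','salt_shaker','spice_jar_a','white_mug','egg_timer']:
        print(n,[(round(d['conf'],2),np.round(d['at'],0).tolist()) for d in models.place_of(c,n)])
E
```

```text
0.0 [ 199.24518007 -565.3000907   246.83430729] [[0.943, 0.332, -0.0], [0.332, -0.943, 0.002], [0.0, -0.002, -1.0]]
top [[518.6, 0.0, 321.3], [0.0, 518.6, 213.1], [0.0, 0.0, 1.0]] [ 471. -145. 1053.] [[0.011, 0.995, -0.094], [-1.0, 0.009, -0.014], [-0.013, 0.094, 0.995]] ['camera_matrix', 'eye', 'attitude']
spice_rack [(0.73, [624.0, -119.0, 4.0])]
cruet_stand [(0.86, [370.0, -243.0, -4.0])]
pepper_mill [(0.92, [642.0, -88.0, 11.0]), (0.61, [737.0, -154.0, 2.0])]
salt_shaker [(0.57, [605.0, -148.0, 6.0])]
spice_jar_a [(0.88, [460.0, -101.0, 1.0]), (0.79, [528.0, 28.0, 0.0]), (0.75, [680.0, -30.0, 12.0]), (0.7, [568.0, -209.0, 13.0])]
white_mug [(0.65, [648.0, -332.0, 3.0]), (0.62, [623.0, -117.0, 3.0])]
egg_timer [(0.79, [735.0, -154.0, 1.0])]
side [[503.9, 0.0, 315.6], [0.0, 503.9, 207.1], [0.0, 0.0, 1.0]] [156. 768. 546.] [[-0.925, 0.156, -0.346], [-0.379, -0.418, 0.826], [-0.016, 0.895, 0.445]] ['camera_matrix', 'eye', 'attitude']
spice_rack [(0.73, [625.0, -115.0, 0.0])]
cruet_stand [(0.56, [371.0, -242.0, -1.0])]
pepper_mill [(0.76, [642.0, -91.0, 12.0])]
salt_shaker [(0.89, [605.0, -146.0, 11.0])]
spice_jar_a [(0.95, [527.0, 25.0, -2.0]), (0.94, [459.0, -98.0, -1.0]), (0.79, [685.0, -26.0, 13.0]), (0.62, [569.0, -206.0, 9.0])]
white_mug [(0.93, [645.0, -331.0, -3.0])]
egg_timer [(0.58, [743.0, -156.0, 2.0]), (0.46, [644.0, -91.0, 8.0])]
```

View pics/top0.png

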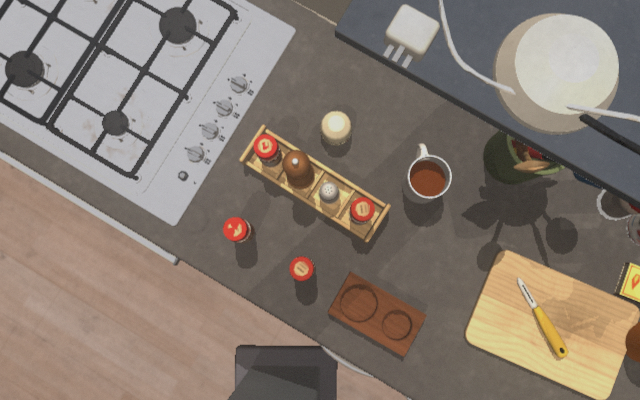

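View pics/side0.png

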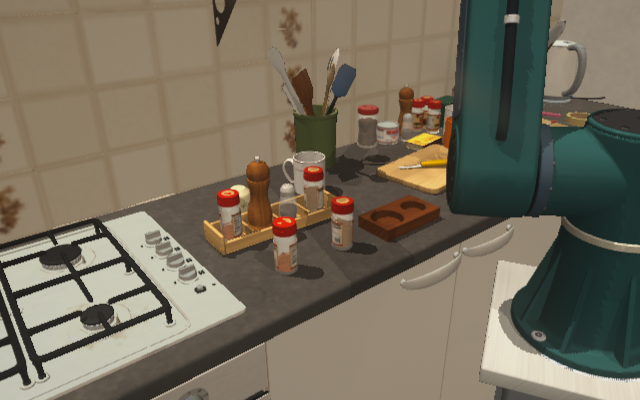

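```bash
cat > h.py <<'E'
from workcell import monitor, imaging, ticket, models
import cv2,numpy as np
def proj(c,P):
    i=imaging.camera_info(c);R=np.array(i['attitude']);q=(np.atleast_2d(P)-i['eye'])@R
    q=q*[1,-1,-1];u=q@np.array(i['camera_matrix']).T
    return u[:,:2]/u[:,2:]
def ray(c,uv,z):
    i=imaging.camera_info(c);d=np.linalg.inv(i['camera_matrix'])@[uv[0],uv[1],1]
    d=np.array(i['attitude'])@(d*[1,-1,-1]);e=np.array(i['eye']);return e+d*(z-e[2])/d[2]
def circ(x,y,z,r):
    t=np.linspace(0,2*np.pi,60);return np.c_[x+r*np.cos(t),y+r*np.sin(t),0*t+z]
def goto(x,y,z,rz=0):
    s=monitor.observe();R=np.array(s['eef_rot']);return np.round(R.T@(np.array([x,y,z])-s['tcp_pos'])/1000,4)
E
cat > ov.py <<'E'
from h import *
yaw=np.radians(-31.9);X=np.array([np.cos(yaw),np.sin(yaw)]);Y=np.array([-X[1],X[0]])
for c in ['top','side']:
    im=cv2.imread(f'pics/{c}0.png');S=3
    x0,y0,w,h=(225,120,220,240) if c=='top' else (200,140,250,140)
    im=cv2.resize(im[y0:y0+h,x0:x0+w],None,fx=S,fy=S,interpolation=cv2.INTER_CUBIC)
    def dr(P,col): cv2.polylines(im,[np.round(((proj(c,P)-[x0,y0])+.5)*S).astype(int)],True,col,1)
    for (x,y,b) in [(460,-100,0),(528,26,0),(682,-28,10),(568,-208,10)]: dr(circ(x,y,b+106,22.5),(0,255,0));dr(circ(x,y,b,21),(0,255,0))
    dr(circ(642,-89,150,24),(255,255,0));dr(circ(642,-89,10,29),(255,255,0));dr(circ(605,-147,100,17),(255,0,255));dr(circ(605,-147,10,22),(255,0,255))
    C=np.array([624.5,-118])
    for k in (-108,-36,36,108):
        dr(np.array([[*(C+Y*(k+a*33)+X*b*33),29] for a,b in ((1,1),(1,-1),(-1,-1),(-1,1))]),(0,255,255))
    # stand outline
    m=models.outline_of(c,'cruet_stand') if 1 else 0
    dr(circ(388,-206.5,28,36),(255,0,0));dr(circ(350,-280,28,28.5),(255,0,0))
    cv2.imwrite(f'pics/{c}_ov.png',im[:600,:800])
print(ray('top',(358.5,302.5),28),ray('top',(397.5,325),28))
for p in [(332,316),(343,276),(425,316),(405,356)]: print(p,ray('top',p,28))
E
python3 ov.py
```

```text
[ 393.23274642 -205.04392639   28.        ] [ 350.93986143 -280.86536787   28.        ]
(332, 316) [ 366.6373037  -153.57077864   28.        ]
(343, 276) [ 444.25293024 -174.4680167    28.        ]
(425, 316) [ 368.81300289 -334.26034882   28.        ]
(405, 356) [ 292.1996685  -295.12951591   28.        ]
```

View pics/top_ov.png

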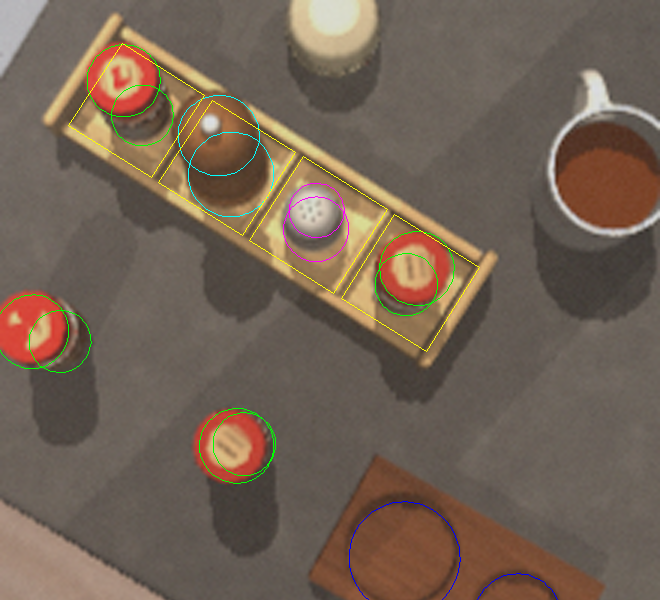

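```bash
python3 - <<'E'
from h import *
im=cv2.imread('pics/top0.png');x0,y0,S=322,266,7
im=cv2.resize(im[y0:y0+85,x0:x0+110],None,fx=S,fy=S,interpolation=cv2.INTER_CUBIC)
for P in (circ(389,-206,28,36),circ(349,-281,28,28.5)): cv2.polylines(im,[np.round((proj('top',P)-[x0,y0]+.5)*S).astype(int)],True,(255,255,0),1)
cv2.imwrite('pics/st.png',im)
print('nut',ray('top',(295,161.3),179),'shaker',ray('top',(330,190.5),100))
m=models.outline_of('side','cruet_stand')
for c in ['top']:
  imaging.read_camera(c)
  for n in ['spice_jar_a','cruet_stand','pepper_mill','salt_shaker','spice_rack']:
    print(n,[(round(d['conf'],2),np.round(d['at'],0).tolist()) for d in models.place_of(c,n)])
  r=models.outline_of(c,'cruet_stand')[0]['region'];cn=max(cv2.findContours(r.astype(np.uint8),0,2)[0],key=cv2.contourArea)
  b=cv2.minAreaRect(cn);print(b)
E
```

```text
nut [642.03862266 -86.82855898 179.        ] shaker [ 603.17929107 -147.2889512   100.        ]
spice_jar_a [(0.96, [680.0, -29.0, 10.0]), (0.68, [527.0, 29.0, -1.0]), (0.65, [456.0, -100.0, 1.0]), (0.62, [567.0, -206.0, 9.0])]
cruet_stand [(0.61, [370.0, -242.0, -3.0])]
pepper_mill [(0.61, [643.0, -90.0, 11.0]), (0.4, [527.0, 28.0, 2.0])]
salt_shaker [(0.81, [608.0, -149.0, 9.0])]
spice_rack [(0.65, [626.0, -118.0, 4.0])]
((376.9307556152344, 313.7461853027344), (89.18096923828125, 48.001441955566406), 29.744882583618164)
```

View pics/st.png

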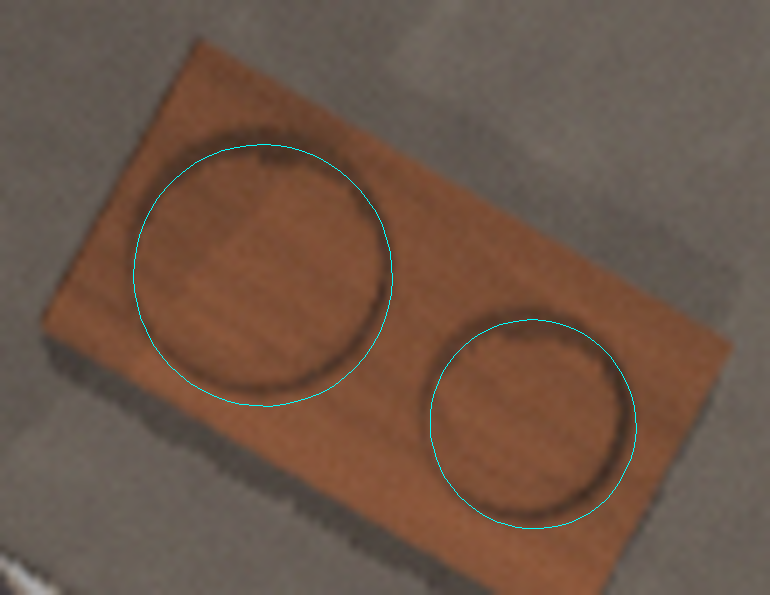

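>>> {"method": "send_rows", "body": {
  "rows": [
    [0,0,-5,0.036,-0.019,0,0],
    [0,0,-10,0.072,-0.038,0,0],
    [0,0,-15,0.108,-0.057,0,0],
    [0,0,-20,0.144,-0.076,0,0],
    [0,0,-25,0.18,-0.095,0,0],
    [0,0,-30,0.216,-0.113,0,0],
    [0,0,-35,0.252,-0.132,0,0],
    [0,0,-38.6,0.288,-0.151,0,0]
  ],
  "newtons": 25
}}

```text
time: 1.97
tcp_pos: [422.0, -326.2, 247.9]
eef_rot: [[0.526, 0.85, 0.0], [0.85, -0.526, -0.0], [-0.0, 0.001, -1.0]]
wrist_force: [-0.1, -1.1, 0.8]
grip_width: 0.999
grip_force: 0.0
```

```bash
python3 -c "
from h import *
s=monitor.observe();R=np.array(s['eef_rot']);print(s['tcp_pos'],np.degrees(np.arctan2(R[1,1],R[0,1])),R[:,2],s['joint_positions'])
print(goto(642,-88.5,247))"
```

```text
[ 421.9553708  -326.16364613  247.87922388] -31.746826006165044 [ 4.05704716e-04 -3.17319786e-04 -9.99999867e-01] [-4.51286581e+01  1.50505464e+01  9.47449236e+01  3.87635031e-03
  7.01752454e+01 -1.33831450e+01]
[0.3179 0.0621 0.0009]
```

>>> {"method": "send_rows", "body": {
  "rows": [
    [0,0,0,0.04,0.008,0,0],
    [0,0,0,0.08,0.016,0,0],
    [0,0,0,0.12,0.024,0,0],
    [0,0,0,0.16,0.032,0,0],
    [0,0,0,0.2,0.04,0,0],
    [0,0,0,0.24,0.048,0,0],
    [0,0,0,0.28,0.055,0,0],
    [0,0,0,0.318,0.062,0,0]
  ]
}}

```text
time: 2.63
tcp_pos: [643.2, -88.8, 247.7]
eef_rot: [[0.529, 0.848, 0.0], [0.848, -0.529, 0.0], [0.0, 0.0, -1.0]]
wrist_force: [0.7, -0.1, -1.3]
grip_width: 0.999
grip_force: 0.0
```

```bash
python3 -c "
from h import *
i=imaging.camera_info('wrist');print(i['eye'],np.round(i['attitude'],2).tolist())
im=imaging.read_camera('wrist');cv2.imwrite('pics/w1.png',im[:,:,::-1])
for n in ['pepper_mill','salt_shaker','spice_jar_a']: print(n,[(round(d['conf'],2),np.round(d['at'],0).tolist()) for d in models.place_of('wrist',n)])
print(proj('wrist',[642,-88.5,180]))
print(monitor.observe()['tcp_pos'],goto(642,-88.5,156))"
```

```text
[688.17734732 -16.08748981 383.37180032] [[0.85, 0.5, 0.16], [-0.53, 0.81, 0.26], [0.0, -0.3, 0.95]]
pepper_mill [(0.79, [647.0, -87.0, 11.0])]
salt_shaker [(0.96, [607.0, -150.0, 7.0]), (0.41, [461.0, -97.0, 2.0])]
spice_jar_a [(0.84, [569.0, -208.0, 10.0]), (0.72, [459.0, -98.0, -2.0]), (0.68, [529.0, 23.0, 2.0]), (0.57, [684.0, -25.0, 9.0])]
[[320.6304234  228.03407292]]
[642.0802495  -89.99140639 247.22807745] [ 0.0013 -0.0008  0.0912]
```

View pics/w1.png

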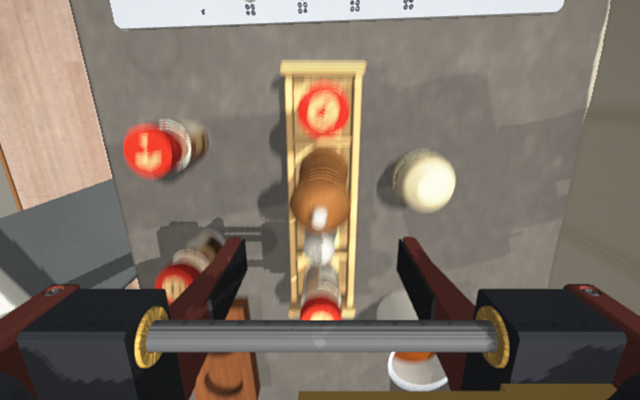

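>>> {"method": "send_rows", "body": {
  "rows": [
    [0,0,0,0.001,0,0.03,0],
    [0,0,0,0.0025,0,0.06,0],
    [0,0,0,0.0025,0,0.08,0],
    [0,0,0,0.0025,0,0.091,0],
    [0,0,0,0.0025,0,0.091,0],
    [0,0,0,0.0025,0,0.091,0.3],
    [0,0,0,0.0025,0,0.091,1],
    [0,0,0,0.0025,0,0.091,1]
  ],
  "newtons": 25
}}

```text
time: 3.5
tcp_pos: [644.3, -89.4, 158.5]
eef_rot: [[0.53, 0.848, 0.003], [0.848, -0.53, -0.001], [0.001, 0.003, -1.0]]
wrist_force: [-0.0, 0.7, -0.2]
grip_width: 0.812
grip_force: 0.0
```

>>> {"method": "send_rows", "body": {
  "rows": [
    [0,0,0,0,0,0,1],
    [0,0,0,0,0,0,1],
    [0,0,0,0,0,0,1],
    [0,0,0,0,0,0,1],
    [0,0,0,0,0,0,1],
    [0,0,0,0,0,0,1]
  ]
}}

```text
time: 4.0
tcp_pos: [643.6, -88.7, 157.2]
eef_rot: [[0.53, 0.848, 0.001], [0.848, -0.53, -0.0], [0.0, 0.001, -1.0]]
wrist_force: [-0.9, 0.9, 4.7]
grip_width: 0.542
grip_force: 25.0
```

>>> {"method": "send_rows", "body": {
  "rows": [
    [0,0,0,0,0,-0.015,1],
    [0,0,0,0,0,-0.04,1],
    [0,0,0,0,0,-0.065,1],
    [0,0,0,0,-0.02,-0.08,1],
    [0,0,0,0,-0.045,-0.1,1],
    [0,0,0,0,-0.07,-0.12,1],
    [0,0,0,0,-0.09,-0.13,1],
    [0,0,0,0,-0.09,-0.13,1]
  ]
}}

```text
time: 4.67
tcp_pos: [564.4, -39.2, 288.8]
eef_rot: [[0.529, 0.849, 0.0], [0.849, -0.529, 0.001], [0.001, -0.0, -1.0]]
wrist_force: [-1.1, 0.3, -2.5]
grip_width: 0.54
grip_force: 25.0
```

>>> {"method": "send_rows", "body": {
  "rows": [
    [0,0,0,-0.02,-0.005,0,1],
    [0,0,0,-0.05,-0.014,0,1],
    [0,0,0,-0.085,-0.023,0,1],
    [0,0,-1,-0.12,-0.032,0,1],
    [0,0,-2,-0.155,-0.041,0,1],
    [0,0,-3,-0.19,-0.05,0,1],
    [0,0,-3.5,-0.22,-0.058,0,1],
    [0,0,-3.5,-0.232,-0.062,0,1]
  ]
}}

```text
time: 5.33
tcp_pos: [388.7, -207.2, 285.8]
eef_rot: [[0.478, 0.878, -0.003], [0.878, -0.478, -0.001], [-0.002, -0.002, -1.0]]
wrist_force: [-0.2, -0.4, -1.7]
grip_width: 0.546
grip_force: 25.0
```

```bash
python3 -c "
from h import *
for c in ['side','top','wrist']:
  im=imaging.read_camera(c);cv2.imwrite('pics/m1%s.png'%c,im[:,:,::-1])
  for n in ['pepper_mill','cruet_stand']: print(c,n,[(round(d['conf'],2),np.round(d['at'],0).tolist()) for d in models.place_of(c,n)])
s=monitor.observe();print(s['tcp_pos'],s['grip_width'],s['wrist_force'],goto(391.5,-205,156))"
```

```text
side pepper_mill [(0.87, [388.0, -213.0, 138.0])]
side cruet_stand [(0.63, [371.0, -239.0, -1.0])]
top pepper_mill []
top cruet_stand []
wrist pepper_mill []
wrist cruet_stand []
[ 392.09314416 -204.41948173  286.50847017] 0.5452147239027215 [-0.14379537  0.00905513 -1.80008343] [-0.0008 -0.0002  0.1305]
```

View pics/m1side.png

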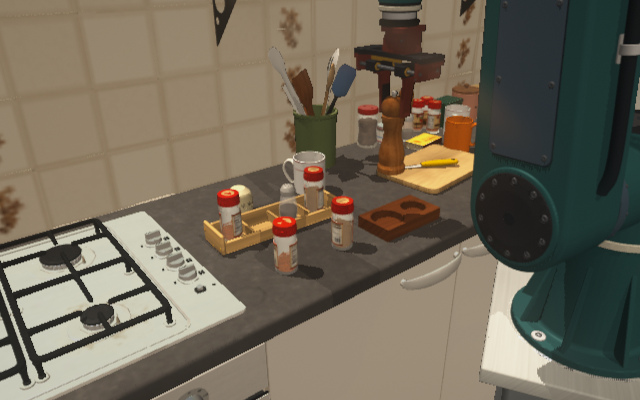

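```bash
cat > side.py <<'E'
from h import *
s=monitor.observe();x,y,z=s['tcp_pos'];print(x,y,z)
im=imaging.read_camera('side')[:,:,::-1]
r=models.outline_of('side','pepper_mill')[0]['region']
ys=np.where(r)[0];f=z-156+10
for zz in (f,f+10,f+20,f+60,f+140,f+150):
    p=proj('side',[x,y,zz])[0];cols=np.where(r[int(round(p[1]))])[0];print(zz-f,p.round(1),cols.min() if len(cols) else 0,cols.max() if len(cols) else 0,cols.mean())
print(ys.min(),ys.max(),proj('side',[x,y,f+170]),proj('side',circ(x,y,f,29))[:,1].max())
S=5;x0,y0=350,85
o=cv2.resize(im[y0:y0+110,x0:x0+110],None,fx=S,fy=S,interpolation=cv2.INTER_CUBIC)
for P,c in ((circ(x,y,f,29),(0,255,0)),(circ(x,y,f+140,24),(0,255,0))): cv2.polylines(o,[np.round((proj('side',P)-[x0,y0]+.5)*S).astype(int)],True,c,1)
cv2.imwrite('pics/m2.png',o)
E
python3 side.py
```

```text
392.09314415816755 -204.41948173201308 286.5084701669797
0.0 [389.6 169.3] 374 401 387.5
10.0 [389.8 164.9] 374 400 387.0
20.0 [390.1 160.4] 376 400 388.0
60.0 [391.  142.3] 380 399 389.5
140.0 [393.1 104. ] 380 397 388.5
150.0 [393.3  99. ] 383 398 390.5
91 175 [[393.86606422  88.92956379]] 174.61091900222095
```

View pics/m2.png

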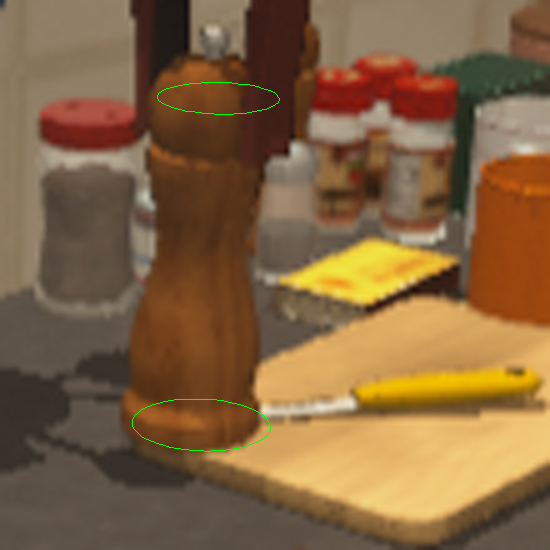

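>>> {"method": "send_rows", "body": {
  "rows": [
    [0,0,0,-0.002,0,0.02,1],
    [0,0,0,-0.004,0,0.045,1],
    [0,0,0,-0.004,0,0.07,1],
    [0,0,0,-0.004,0,0.09,1],
    [0,0,0,-0.004,0,0.102,1],
    [0,0,0,-0.004,0,0.105,1],
    [0,0,0,-0.004,0,0.105,1],
    [0,0,0,-0.004,0,0.105,1]
  ]
}}

```text
time: 6.55
tcp_pos: [390.1, -208.7, 182.2]
eef_rot: [[0.477, 0.879, 0.001], [0.879, -0.477, -0.0], [-0.0, 0.001, -1.0]]
wrist_force: [-0.8, 0.2, -2.2]
grip_width: 0.541
grip_force: 25.0
```

```bash
python3 - <<'E'
from h import *
s=monitor.observe();x,y,z=s['tcp_pos'];print(x,y,z)
im=imaging.read_camera('side')[:,:,::-1];f=z-146
S=6;x0,y0=345,130
o=cv2.resize(im[y0:y0+120,x0:x0+110],None,fx=S,fy=S,interpolation=cv2.INTER_CUBIC)[-590:]
y0+=120-590/S
for P,c in ((circ(x,y,f,29),(0,255,0)),(circ(391.5,-205,28,36),(255,255,0)),(circ(351.5,-280,28,28.5),(255,255,0))): cv2.polylines(o,[np.round((proj('side',P)-[x0,y0]+.5)*S).astype(int)],True,c,1)
cv2.imwrite('pics/m3.png',o)
E
```

```text
390.0609115049333 -208.6864924662928 182.19012588667545
```

View pics/m3.png

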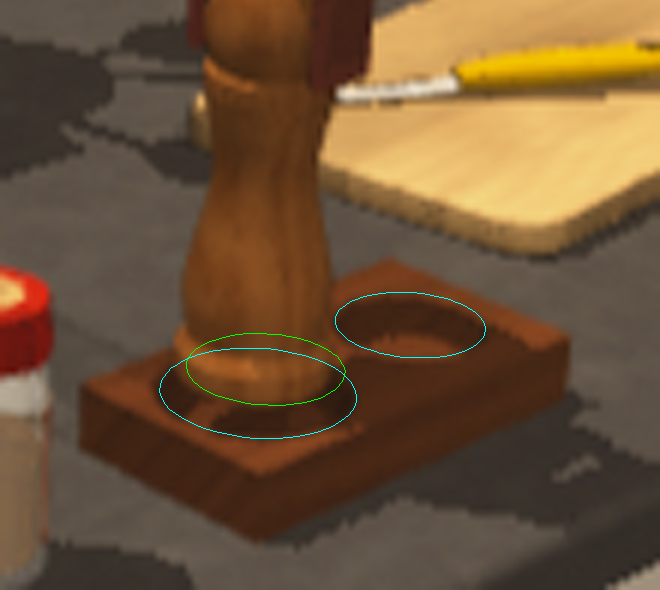

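>>> {"method": "send_rows", "body": {
  "rows": [
    [0,0,0,0,-0.002,0.006,1],
    [0,0,0,0,-0.002,0.012,1],
    [0,0,0,0,-0.002,0.018,1],
    [0,0,0,0,-0.002,0.022,1],
    [0,0,0,0,-0.002,0.025,1],
    [0,0,0,0,-0.002,0.027,1],
    [0,0,0,0,-0.002,0.027,1],
    [0,0,0,0,-0.002,0.027,1]
  ]
}}

```text
time: 7.27
tcp_pos: [389.9, -208.8, 156.5]
eef_rot: [[0.477, 0.879, 0.004], [0.879, -0.477, -0.002], [0.0, 0.005, -1.0]]
wrist_force: [0.4, 1.7, 16.8]
grip_width: 0.542
grip_force: 25.0
```

>>> {"method": "send_rows", "body": {
  "rows": [
    [0,0,0,0,0,-0.001,0.3],
    [0,0,0,0,0,-0.001,0],
    [0,0,0,0,0,-0.001,0],
    [0,0,0,0,0,-0.001,0],
    [0,0,0,0,0,-0.001,0]
  ]
}}

```text
time: 7.68
tcp_pos: [387.5, -207.4, 155.4]
eef_rot: [[0.477, 0.879, -0.001], [0.879, -0.477, 0.0], [0.0, -0.001, -1.0]]
wrist_force: [-0.1, -0.5, -0.5]
grip_width: 0.881
grip_force: 0.0
```

>>> {"method": "send_rows", "body": {
  "rows": [
    [0,0,0,0,0,-0.015,0],
    [0,0,0,0,0,-0.035,0],
    [0,0,0,0,0,-0.055,0],
    [0,0,0,0,0,-0.075,0],
    [0,0,0,0,0,-0.085,0]
  ]
}}

```text
time: 8.1
tcp_pos: [388.4, -208.1, 242.6]
eef_rot: [[0.477, 0.879, 0.002], [0.879, -0.477, -0.001], [-0.0, 0.002, -1.0]]
wrist_force: [0.9, 0.2, -0.8]
grip_width: 1.002
grip_force: 0.0
```

```bash
python3 - <<'E'
from h import *
im=imaging.read_camera('side')[:,:,::-1]
print([(round(d['conf'],2),np.round(d['at'],0).tolist()) for d in models.place_of('side','pepper_mill')])
print([(round(d['conf'],2),np.round(d['at'],0).tolist()) for d in models.place_of('side','salt_shaker')])
x0,y0=345,100
cv2.imwrite('pics/m4.png',cv2.resize(im[y0:y0+150,x0:x0+130],None,fx=4,fy=4,interpolation=cv2.INTER_CUBIC))
s=monitor.observe();R=np.array(s['eef_rot']);print(s['tcp_pos'],s['grip_width'],goto(605.5,-148,243),np.degrees(np.arctan2(R[1,1],R[0,1])))
E
```

```text
[]
[(0.72, [605.0, -144.0, 10.0]), (0.41, [684.0, -24.0, 13.0])]
[ 388.05770216 -207.84868353  240.99764524] 1.0016378061327662 [ 0.1563  0.1626 -0.0018] -28.490499451560172
```

View pics/m4.png

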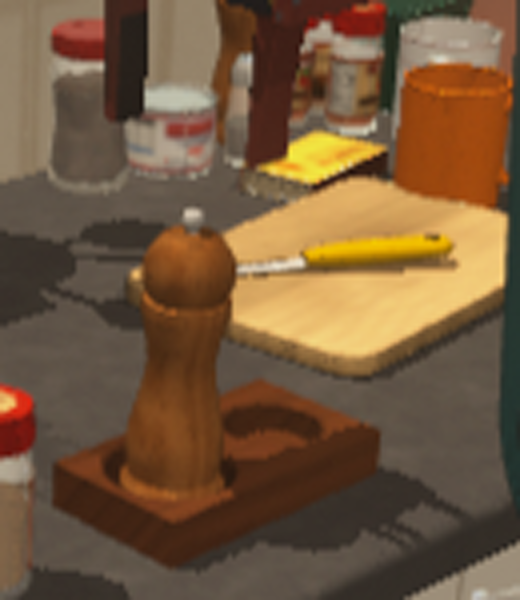

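>>> {"method": "send_rows", "body": {
  "rows": [
    [0,0,0,0.02,0.021,0,0],
    [0,0,0,0.043,0.044,0,0],
    [0,0,1,0.066,0.068,0,0],
    [0,0,2,0.089,0.092,0,0],
    [0,0,3,0.112,0.116,0,0],
    [0,0,3.5,0.135,0.14,0,0],
    [0,0,3.5,0.157,0.163,0,0],
    [0,0,3.5,0.157,0.163,0,0]
  ]
}}

```text
time: 8.92
tcp_pos: [610.5, -145.8, 238.5]
eef_rot: [[0.528, 0.849, 0.002], [0.849, -0.528, 0.001], [0.002, 0.001, -1.0]]
wrist_force: [1.1, -0.2, 0.6]
grip_width: 1.001
grip_force: 0.0
```

```bash
python3 - <<'E'
from h import *
im=imaging.read_camera('wrist')[:,:,::-1]
cv2.imwrite('pics/w2.png',im)
for n in ['salt_shaker','spice_jar_a']:print([(round(d['conf'],2),np.round(d['at'],0).tolist()) for d in models.place_of('wrist',n)])
s=monitor.observe();R=np.array(s['eef_rot']);print(s['tcp_pos'],s['grip_width'],goto(606,-148,76),np.degrees(np.arctan2(R[1,1],R[0,1])))
for P in ([606,-148,100],[606,-148,10]):print(proj('wrist',P))
E
```

```text
[(0.87, [610.0, -150.0, 6.0])]
[(0.94, [458.0, -98.0, -1.0]), (0.89, [683.0, -30.0, 11.0]), (0.84, [566.0, -207.0, 9.0]), (0.64, [530.0, 25.0, 0.0])]
[ 604.61483914 -146.95503999  238.72225093] 0.998579702711709 [0.     0.0023 0.1627] -31.95020113288385
[[324.12724826 199.69128482]]
[[323.76679846 177.38774096]]
```

View pics/w2.png

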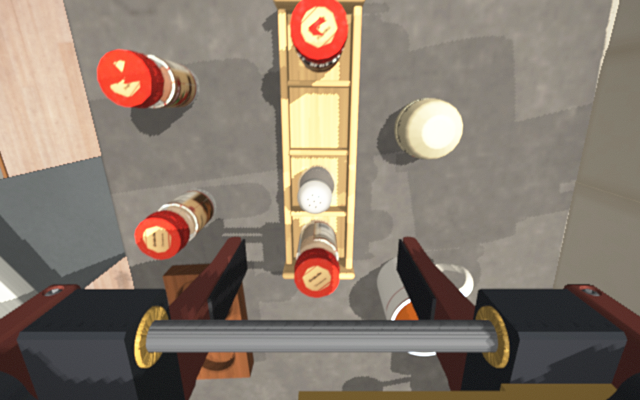

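>>> {"method": "send_rows", "body": {
  "rows": [
    [0,0,0,0,0.0005,0.03,0],
    [0,0,0,0,0.001,0.065,0],
    [0,0,0,0,0.001,0.1,0],
    [0,0,0,0,0.001,0.13,0],
    [0,0,0,0,0.001,0.15,0],
    [0,0,0,0,0.001,0.162,0],
    [0,0,0,0,0.001,0.162,0],
    [0,0,0,0,0.001,0.162,0.3]
  ],
  "newtons": 15
}}

```text
time: 9.73
tcp_pos: [605.8, -148.1, 78.7]
eef_rot: [[0.53, 0.848, -0.001], [0.848, -0.53, 0.0], [-0.0, -0.001, -1.0]]
wrist_force: [1.3, -0.1, -0.4]
grip_width: 0.956
grip_force: 0.0
```

>>> {"method": "send_rows", "body": {
  "rows": [
    [0,0,0,0,0,0,0.6],
    [0,0,0,0,0,0,1],
    [0,0,0,0,0,0,1],
    [0,0,0,0,0,0,1],
    [0,0,0,0,0,0,1],
    [0,0,0,0,0,0,1],
    [0,0,0,0,0,0,1]
  ]
}}

```text
time: 10.32
tcp_pos: [606.4, -147.6, 78.8]
eef_rot: [[0.53, 0.848, -0.001], [0.848, -0.53, 0.0], [0.0, -0.001, -1.0]]
wrist_force: [-0.7, 0.6, 1.7]
grip_width: 0.434
grip_force: 8.9
```

>>> {"method": "send_rows", "body": {
  "rows": [
    [0,0,0,0,0,0,1],
    [0,0,0,0,0,0,1],
    [0,0,0,0,0,-0.003,1],
    [0,0,0,0,0,-0.01,1],
    [0,0,0,0,0,-0.02,1],
    [0,0,0,0,0,-0.03,1],
    [0,0,0,0,0,-0.03,1]
  ]
}}

```text
time: 10.9
tcp_pos: [608.5, -148.5, 111.5]
eef_rot: [[0.53, 0.848, 0.004], [0.848, -0.53, -0.001], [0.001, 0.004, -1.0]]
wrist_force: [0.3, 0.6, -1.1]
grip_width: 0.421
grip_force: 14.7
```

```bash
python3 - <<'E'
from h import *
im=imaging.read_camera('side')[:,:,::-1]
print([(round(d['conf'],2),np.round(d['at'],0).tolist()) for d in models.place_of('side','salt_shaker')])
x0,y0=200,100
cv2.imwrite('pics/s1.png',cv2.resize(im[y0:y0+150,x0:x0+200],None,fx=4,fy=4,interpolation=cv2.INTER_CUBIC))
s=monitor.observe();print(s['tcp_pos'],s['grip_width'],s['grip_force'])
E
```

```text
[(0.85, [607.0, -149.0, 41.0])]
[ 607.44679092 -148.11317813  109.75404573] 0.4258702219091029 14.715629962447565
```

View pics/s1.png

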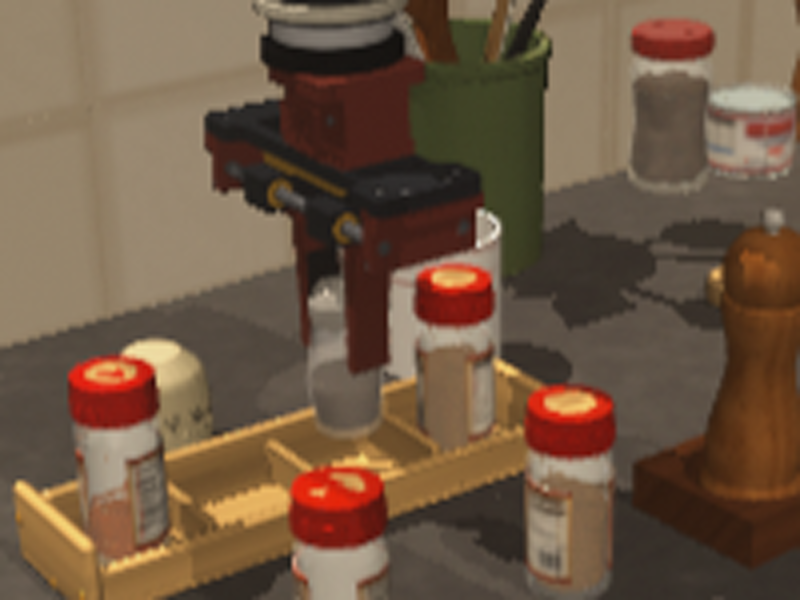

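>>> {"method": "send_rows", "body": {
  "rows": [
    [0,0,0,0,-0.01,-0.02,1],
    [0,0,0,0,-0.025,-0.045,1],
    [0,0,0,0,-0.04,-0.07,1],
    [0,0,0,0,-0.055,-0.095,1],
    [0,0,0,0,-0.07,-0.12,1],
    [0,0,0,0,-0.08,-0.14,1],
    [0,0,0,0,-0.09,-0.155,1],
    [0,0,0,0,-0.09,-0.155,1]
  ]
}}

```text
time: 11.67
tcp_pos: [530.4, -99.6, 266.6]
eef_rot: [[0.529, 0.848, 0.004], [0.848, -0.529, -0.001], [0.001, 0.004, -1.0]]
wrist_force: [1.1, -0.9, -1.7]
grip_width: 0.425
grip_force: 14.7
```

>>> {"method": "send_rows", "body": {
  "rows": [
    [0,0,0,-0.02,-0.003,0,1],
    [0,0,0,-0.05,-0.01,0,1],
    [0,0,0,-0.085,-0.018,0,1],
    [0,0,-1,-0.12,-0.026,0,1],
    [0,0,-2,-0.155,-0.034,0,1],
    [0,0,-3,-0.19,-0.042,0,1],
    [0,0,-3.5,-0.225,-0.05,0,1],
    [0,0,-3.5,-0.247,-0.056,0,1]
  ]
}}

```text
time: 12.33
tcp_pos: [349.8, -281.9, 262.5]
eef_rot: [[0.477, 0.879, -0.002], [0.879, -0.477, 0.0], [-0.001, -0.001, -1.0]]
wrist_force: [0.5, -0.2, -0.7]
grip_width: 0.427
grip_force: 14.7
```

>>> {"method": "send_rows", "body": {
  "rows": [
    [0,0,0,0,0,0,1],
    [0,0,0,0,0,0,1]
  ]
}}

```text
time: 12.5
tcp_pos: [351.3, -280.7, 262.6]
eef_rot: [[0.48, 0.877, -0.001], [0.877, -0.48, 0.001], [0.001, -0.001, -1.0]]
wrist_force: [0.3, 0.7, -1.2]
grip_width: 0.424
grip_force: 14.7
```

```bash
python3 - <<'E'
from h import *
im=imaging.read_camera('side')[:,:,::-1]
print([(round(d['conf'],2),np.round(d['at'],0).tolist()) for d in models.place_of('side','salt_shaker')])
s=monitor.observe();print(s['tcp_pos'],s['grip_width'],s['grip_force'],goto(351.5,-280,79))
d=models.outline_of('side','salt_shaker');x,y,z=s['tcp_pos']
for q in d[:1]:
  r=q['region'];v,u=np.where(r);print(u.min(),u.max(),v.min(),v.max())
  for zz in (z-64,z-44,z-20):
    p=proj('side',[x,y,zz])[0];c=np.where(r[int(p[1])])[0];print(p,c.min(),c.max())
E
```

```text
[(0.7, [349.0, -282.0, 194.0])]
[ 352.34324387 -279.67348771  262.91752916] 0.4284780825572879 14.716575896018185 [-0.0009 -0.0004  0.1839]
408 428 95 140
[417.88909578 134.15934516] 408 428
[418.58361571 125.19649831] 408 428
[419.43232598 114.24381029] 410 423
```

>>> {"method": "send_rows", "body": {
  "rows": [
    [0,0,0,-0.001,0,0.02,1],
    [0,0,0,-0.001,0,0.045,1],
    [0,0,0,-0.001,0,0.07,1],
    [0,0,0,-0.001,0,0.095,1],
    [0,0,0,-0.001,0,0.12,1],
    [0,0,0,-0.001,0,0.14,1],
    [0,0,0,-0.001,0,0.155,1],
    [0,0,0,-0.001,0,0.155,1]
  ]
}}

```text
time: 13.32
tcp_pos: [351.0, -278.5, 106.0]
eef_rot: [[0.475, 0.88, -0.004], [0.88, -0.475, 0.004], [0.002, -0.005, -1.0]]
wrist_force: [0.0, 1.3, -1.0]
grip_width: 0.424
grip_force: 14.7
```

```bash
python3 - <<'E'
from h import *
im=imaging.read_camera('side')[:,:,::-1]
print([(round(d['conf'],2),np.round(d['at'],0).tolist()) for d in models.place_of('side','salt_shaker')])
s=monitor.observe();print(s['tcp_pos'],s['grip_width'],s['grip_force'],goto(351.5,-280,79))
x0,y0,S=330,130,5
x,y,z=s['tcp_pos'];o=cv2.resize(im[y0:y0+120,x0:x0+130],None,fx=S,fy=S,interpolation=cv2.INTER_CUBIC)
for P in (circ(x,y,z-69,21),circ(351.5,-280,28,28.5)): cv2.polylines(o,[np.round((proj('side',P)-[x0,y0]+.5)*S).astype(int)],True,(255,255,0),1)
cv2.imwrite('pics/s2.png',o)
E
```

```text
[(0.97, [352.0, -277.0, 36.0])]
[ 352.05968697 -280.08702576  108.38604565] 0.42539341976232664 14.717905931174755 [-0.0002 -0.0005  0.0294]
```

View pics/s2.png

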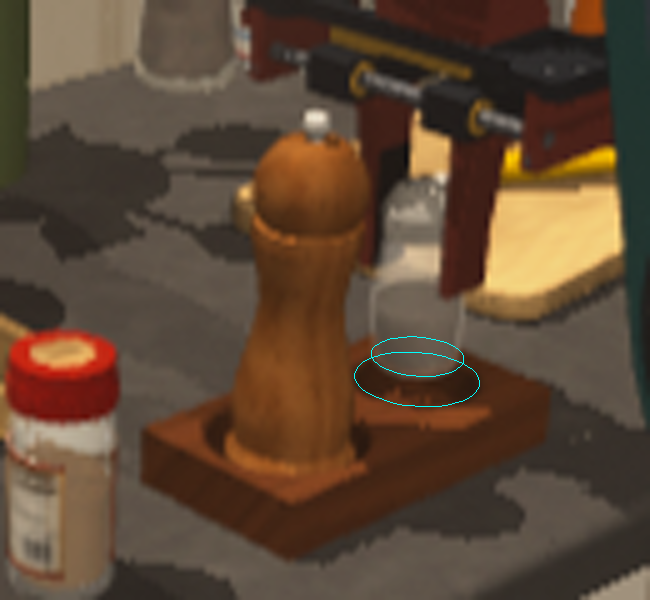

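>>> {"method": "send_rows", "body": {
  "rows": [
    [0,0,0,0,0,0.006,1],
    [0,0,0,0,0,0.012,1],
    [0,0,0,0,0,0.018,1],
    [0,0,0,0,0,0.023,1],
    [0,0,0,0,0,0.026,1],
    [0,0,0,0,0,0.028,1],
    [0,0,0,0,0,0.029,1],
    [0,0,0,0,0,0.029,1]
  ]
}}

```text
time: 14.08
tcp_pos: [351.5, -280.9, 79.5]
eef_rot: [[0.477, 0.879, -0.0], [0.879, -0.477, 0.0], [0.0, -0.0, -1.0]]
wrist_force: [0.1, 0.6, -1.6]
grip_width: 0.427
grip_force: 14.7
```

>>> {"method": "send_rows", "body": {
  "rows": [
    [0,0,0,0,0,0.001,1],
    [0,0,0,0,0,0.002,1],
    [0,0,0,0,0,0.002,1],
    [0,0,0,0,0,0.002,1]
  ]
}}

```text
time: 14.42
tcp_pos: [351.6, -281.1, 78.5]
eef_rot: [[0.477, 0.879, 0.0], [0.879, -0.477, -0.001], [-0.0, 0.001, -1.0]]
wrist_force: [-1.6, 1.6, 9.2]
grip_width: 0.425
grip_force: 15.5
```

Floor reached. Release, rise and head for jar at (459,-98).

>>> {"method": "send_rows", "body": {
  "rows": [
    [0,0,0,0,0,-0.0005,0.4],
    [0,0,0,0,0,-0.0005,0],
    [0,0,0,0,0,-0.0005,0],
    [0,0,0,0,0,-0.0005,0],
    [0,0,0,0,0,-0.0005,0],
    [0,0,0,0,0,-0.0005,0]
  ]
}}

```text
time: 14.92
tcp_pos: [351.6, -280.9, 78.1]
eef_rot: [[0.477, 0.879, -0.0], [0.879, -0.477, 0.0], [0.0, -0.0, -1.0]]
wrist_force: [-0.6, 0.0, 0.9]
grip_width: 0.839
grip_force: 0.0
```

>>> {"method": "send_rows", "body": {
  "rows": [
    [0,0,0,0,0,-0.02,0],
    [0,0,0,0,0,-0.05,0],
    [0,0,0,0,0,-0.08,0],
    [0,0,0,0,0,-0.11,0],
    [0,0,0,0,0,-0.14,0],
    [0,0,0,0,0,-0.17,0],
    [0,0,0,0,0,-0.17,0]
  ]
}}

```text
time: 15.5
tcp_pos: [353.9, -283.3, 253.5]
eef_rot: [[0.477, 0.879, 0.007], [0.879, -0.477, -0.007], [-0.003, 0.009, -1.0]]
wrist_force: [0.4, 0.2, -0.7]
grip_width: 1.003
grip_force: 0.0
```

```bash
python3 - <<'E'
from h import *
for c in ['side','top']:
  imaging.read_camera(c)
  for n in ['salt_shaker','pepper_mill','spice_jar_a']:print(c,n,[(round(d['conf'],2),np.round(d['at'],0).tolist()) for d in models.place_of(c,n)])
s=monitor.observe();print(s['tcp_pos'],s['grip_width'],goto(459,-98.5,248))
E
```

```text
side salt_shaker [(0.62, [353.0, -281.0, 11.0])]
side pepper_mill [(0.95, [388.0, -209.0, 8.0])]
side spice_jar_a [(0.69, [531.0, 28.0, -0.0]), (0.61, [570.0, -208.0, 8.0]), (0.59, [454.0, -97.0, 0.0]), (0.57, [680.0, -24.0, 12.0])]
top salt_shaker [(0.7, [530.0, 27.0, -0.0]), (0.55, [353.0, -285.0, 5.0])]
top pepper_mill [(0.71, [388.0, -206.0, 10.0])]
top spice_jar_a [(0.95, [680.0, -28.0, 12.0]), (0.92, [530.0, 28.0, 2.0]), (0.73, [568.0, -206.0, 9.0]), (0.67, [454.0, -99.0, 1.0])]
[ 350.97709304 -280.26625059  246.86778207] 1.0007581729486992 [ 0.2113  0.0082 -0.0009]
```

>>> {"method": "send_rows", "body": {
  "rows": [
    [0,0,0,0.02,0.001,0,0],
    [0,0,1,0.05,0.002,0,0],
    [0,0,2,0.085,0.003,0,0],
    [0,0,3,0.12,0.004,0,0],
    [0,0,3.5,0.155,0.005,0,0],
    [0,0,3.5,0.19,0.006,0,0],
    [0,0,3.5,0.2105,0.007,0,0],
    [0,0,3.5,0.2105,0.007,0,0]
  ]
}}

```text
time: 16.57
tcp_pos: [459.4, -96.1, 247.4]
eef_rot: [[0.527, 0.85, -0.0], [0.85, -0.527, 0.002], [0.001, -0.001, -1.0]]
wrist_force: [-0.1, -0.4, -0.3]
grip_width: 0.999
grip_force: 0.0
```

>>> {"method": "send_rows", "body": {
  "rows": [
    [0,0,0,0,0,0,0],
    [0,0,0,0,0,0,0]
  ]
}}

```text
time: 16.73
tcp_pos: [457.5, -99.6, 247.5]
eef_rot: [[0.529, 0.848, -0.002], [0.848, -0.529, 0.0], [-0.001, -0.001, -1.0]]
wrist_force: [-1.1, -1.0, -0.1]
grip_width: 1.002
grip_force: 0.0
```

```bash
python3 - <<'E'
from h import *
imaging.read_camera('wrist')
for n in ['spice_jar_a']:print(n,[(round(d['conf'],2),np.round(d['at'],0).tolist()) for d in models.place_of('wrist',n)])
s=monitor.observe();print(s['tcp_pos'],s['grip_width'],goto(457.6,-98.5,66))
E
```

```text
spice_jar_a [(0.92, [460.0, -99.0, 2.0]), (0.76, [568.0, -206.0, 9.0]), (0.67, [531.0, 24.0, 3.0]), (0.56, [679.0, -25.0, 10.0])]
[ 457.44434286 -100.12220824  247.82951883] 0.999574045381083 [ 0.0015 -0.0006  0.1818]
```

>>> {"method": "send_rows", "body": {
  "rows": [
    [0,0,0,0.001,0,0.03,0],
    [0,0,0,0.0015,0,0.065,0],
    [0,0,0,0.0015,0,0.1,0],
    [0,0,0,0.0015,0,0.135,0],
    [0,0,0,0.0015,0,0.16,0],
    [0,0,0,0.0015,0,0.175,0],
    [0,0,0,0.0015,0,0.182,0],
    [0,0,0,0.0015,0,0.182,0.3]
  ],
  "newtons": 15
}}

```text
time: 17.5
tcp_pos: [457.6, -98.5, 64.9]
eef_rot: [[0.531, 0.847, -0.003], [0.847, -0.531, 0.001], [-0.001, -0.003, -1.0]]
wrist_force: [-1.1, 0.5, -0.4]
grip_width: 0.955
grip_force: 0.0
```

>>> {"method": "send_rows", "body": {
  "rows": [
    [0,0,0,0,0,0,0.6],
    [0,0,0,0,0,0,1],
    [0,0,0,0,0,0,1],
    [0,0,0,0,0,0,1],
    [0,0,0,0,0,0,1],
    [0,0,0,0,0,0,1],
    [0,0,0,0,0,0,1],
    [0,0,0,0,0,0,1]
  ]
}}

```text
time: 18.17
tcp_pos: [459.0, -97.8, 66.6]
eef_rot: [[0.53, 0.848, 0.0], [0.848, -0.53, 0.0], [0.0, 0.0, -1.0]]
wrist_force: [-0.9, 0.0, 6.3]
grip_width: 0.506
grip_force: 15.0
```

>>> {"method": "send_rows", "body": {
  "rows": [
    [0,0,0,0,0,0,0.4],
    [0,0,0,0,0,0,0.3],
    [0,0,0,0,0,-0.01,0.3],
    [0,0,0,0,0,-0.022,0.3],
    [0,0,0,0,0,-0.022,0.3],
    [0,0,0,0,0,-0.022,1],
    [0,0,0,0,0,-0.022,1],
    [0,0,0,0,0,-0.022,1]
  ]
}}

```text
time: 18.83
tcp_pos: [458.5, -97.8, 87.6]
eef_rot: [[0.53, 0.848, -0.001], [0.848, -0.53, 0.0], [-0.0, -0.001, -1.0]]
wrist_force: [0.4, 0.1, 0.1]
grip_width: 0.511
grip_force: 0.0
```

>>> {"method": "send_rows", "body": {
  "rows": [
    [0,0,0,0,0,0,1],
    [0,0,0,0,0,0,1],
    [0,0,0,0,0,0,1]
  ]
}}

```text
time: 19.08
tcp_pos: [458.5, -97.8, 87.7]
eef_rot: [[0.53, 0.848, -0.001], [0.848, -0.53, 0.0], [-0.0, -0.001, -1.0]]
wrist_force: [0.8, 0.4, -1.1]
grip_width: 0.505
grip_force: 15.0
```

>>> {"method": "send_rows", "body": {
  "rows": [
    [0,0,0,0,0,-0.015,1],
    [0,0,0,0,0,-0.04,1],
    [0,0,0,0,0,-0.06,1],
    [0,0,0,0.008,0.03,-0.065,1],
    [0,0,0,0.016,0.065,-0.065,1],
    [0,0,0,0.024,0.1,-0.065,1],
    [0,0,0,0.032,0.13,-0.065,1],
    [0,0,0,0.0355,0.151,-0.065,1]
  ]
}}

```text
time: 19.75
tcp_pos: [608.8, -148.7, 153.1]
eef_rot: [[0.53, 0.848, 0.002], [0.848, -0.53, -0.0], [0.001, 0.002, -1.0]]
wrist_force: [1.0, -0.2, -0.5]
grip_width: 0.506
grip_force: 15.0
```

>>> {"method": "send_rows", "body": {
  "rows": [
    [0,0,0,0,0,0,1],
    [0,0,0,0,0,0,1],
    [0,0,0,0,0,0,1]
  ]
}}

```text
time: 20.0
tcp_pos: [604.3, -147.2, 152.3]
eef_rot: [[0.53, 0.848, -0.003], [0.848, -0.53, 0.001], [-0.0, -0.003, -1.0]]
wrist_force: [-1.0, 0.3, -0.6]
grip_width: 0.502
grip_force: 15.0
```

```bash
python3 - <<'E'
from h import *
for c in ['side','top']:
  imaging.read_camera(c)
  for n in ['spice_jar_a']:print(n,[(round(d['conf'],2),np.round(d['at'],0).tolist()) for d in models.place_of(c,n)])
s=monitor.observe();print(s['tcp_pos'],s['grip_width'],goto(605.6,-147.8,97.7))
E
```

```text
spice_jar_a [(0.78, [684.0, -25.0, 14.0]), (0.77, [570.0, -208.0, 8.0]), (0.69, [529.0, 26.0, -0.0]), (0.58, [604.0, -148.0, 64.0])]
spice_jar_a [(0.56, [529.0, 27.0, 3.0]), (0.44, [566.0, -210.0, 12.0])]
[ 604.63550665 -147.30724106  153.09417539] 0.5041124596632072 [0.0001 0.0011 0.0554]
```

>>> {"method": "send_rows", "body": {
  "rows": [
    [0,0,0,0,0.001,0.012,1],
    [0,0,0,0,0.001,0.024,1],
    [0,0,0,0,0.001,0.034,1],
    [0,0,0,0,0.001,0.042,1],
    [0,0,0,0,0.001,0.048,1],
    [0,0,0,0,0.001,0.052,1],
    [0,0,0,0,0.001,0.055,1],
    [0,0,0,0,0.001,0.055,1]
  ]
}}

```text
time: 20.87
tcp_pos: [606.8, -148.4, 97.9]
eef_rot: [[0.53, 0.848, -0.0], [0.848, -0.53, 0.0], [0.0, -0.0, -1.0]]
wrist_force: [0.2, 0.1, -1.2]
grip_width: 0.505
grip_force: 15.0
```

>>> {"method": "send_rows", "body": {
  "rows": [
    [0,0,0,0,0,0.001,1],
    [0,0,0,0,0,0.001,1],
    [0,0,0,0,0,0.001,1]
  ]
}}

```text
time: 21.12
tcp_pos: [607.1, -148.4, 97.5]
eef_rot: [[0.53, 0.848, 0.001], [0.848, -0.53, -0.0], [0.0, 0.001, -1.0]]
wrist_force: [0.6, 0.3, -0.2]
grip_width: 0.502
grip_force: 15.0
```

>>> {"method": "send_rows", "body": {
  "rows": [
    [0,0,0,0,0,0.001,1],
    [0,0,0,0,0,0.0015,1],
    [0,0,0,0,0,0.0015,1]
  ]
}}

```text
time: 21.37
tcp_pos: [607.2, -148.4, 97.5]
eef_rot: [[0.53, 0.848, 0.002], [0.848, -0.53, -0.0], [0.001, 0.002, -1.0]]
wrist_force: [-3.3, 0.4, 11.6]
grip_width: 0.504
grip_force: 15.0
```

>>> {"method": "send_rows", "body": {
  "rows": [
    [0,0,0,0,0,-0.001,0.3],
    [0,0,0,0,0,-0.001,0],
    [0,0,0,0,0,-0.001,0],
    [0,0,0,0,0,-0.001,0],
    [0,0,0,0,0,-0.001,0],
    [0,0,0,0,0,-0.001,0]
  ]
}}

```text
time: 21.87
tcp_pos: [606.5, -148.3, 96.4]
eef_rot: [[0.53, 0.848, -0.0], [0.848, -0.53, 0.0], [-0.0, -0.0, -1.0]]
wrist_force: [-0.8, -1.0, -0.5]
grip_width: 0.918
grip_force: 0.0
```

>>> {"method": "send_rows", "body": {
  "rows": [
    [0,0,0,0,0,-0.02,0],
    [0,0,0,0,0,-0.05,0],
    [0,0,0,0,0,-0.08,0],
    [0,0,0,0,0,-0.1,0],
    [0,0,0,0.02,-0.02,-0.1,0],
    [0,0,0,0.04,-0.05,-0.1,0],
    [0,0,0,0.06,-0.08,-0.1,0],
    [0,0,0,0.06,-0.08,-0.1,0]
  ]
}}

```text
time: 22.53
tcp_pos: [566.7, -50.1, 196.3]
eef_rot: [[0.528, 0.849, -0.004], [0.849, -0.528, 0.003], [0.001, -0.005, -1.0]]
wrist_force: [-1.5, 0.9, -0.4]
grip_width: 1.003
grip_force: 0.0
```

```bash
python3 - <<'E'
from h import *
for c in ['side','top','wrist']:
  imaging.read_camera(c)
  for n in ['spice_jar_a']:print(n,[(round(d['conf'],2),np.round(d['at'],0).tolist()) for d in models.place_of(c,n)])
s=monitor.observe();print(s['tcp_pos'],s['grip_width'],goto(529,26.5,197))
E
```

```text
spice_jar_a [(0.88, [604.0, -149.0, 8.0]), (0.81, [682.0, -22.0, 13.0]), (0.79, [530.0, 26.0, -2.0])]
spice_jar_a [(0.87, [608.0, -152.0, 13.0]), (0.58, [568.0, -208.0, 10.0])]
spice_jar_a [(0.89, [570.0, -204.0, 9.0]), (0.75, [680.0, -24.0, 14.0]), (0.73, [530.0, 23.0, 2.0]), (0.61, [612.0, -148.0, 11.0]), (0.4, [629.0, -117.0, 4.0])]
[571.34787709 -56.13327998 196.64084011] 1.0012196782057763 [ 0.0476 -0.0797 -0.0004]
```

>>> {"method": "send_rows", "body": {
  "rows": [
    [0,0,0,0.012,-0.02,0,0],
    [0,0,0,0.028,-0.045,0,0],
    [0,0,0,0.04,-0.065,0,0],
    [0,0,0,0.0475,-0.079,0,0],
    [0,0,0,0.0475,-0.079,0,0],
    [0,0,0,0.0475,-0.079,0,0]
  ]
}}

```text
time: 23.33
tcp_pos: [529.1, 26.8, 196.8]
eef_rot: [[0.529, 0.849, 0.001], [0.849, -0.529, -0.0], [-0.0, 0.001, -1.0]]
wrist_force: [-0.2, -0.4, -0.3]
grip_width: 1.0
grip_force: 0.0
```

```bash
python3 - <<'E'
from h import *
for c in ['wrist']:
  imaging.read_camera(c)
  for n in ['spice_jar_a']:print(n,[(round(d['conf'],2),np.round(d['at'],0).tolist()) for d in models.place_of(c,n)])
s=monitor.observe();print(s['tcp_pos'],s['grip_width'],goto(529.5,26,88))
E
```

```text
spice_jar_a [(0.84, [611.0, -148.0, 11.0]), (0.81, [529.0, 27.0, 3.0])]
[529.85114136  26.0925969  196.85949708] 1.0024440867629152 [-0.0003 -0.0004  0.1089]
```

>>> {"method": "send_rows", "body": {
  "rows": [
    [0,0,0,0,0,0.025,0],
    [0,0,0,0,0,0.055,0],
    [0,0,0,0,0,0.08,0],
    [0,0,0,0,0,0.1,0],
    [0,0,0,0,0,0.109,0],
    [0,0,0,0,0,0.109,0],
    [0,0,0,0,0,0.109,0.3],
    [0,0,0,0,0,0.109,1]
  ],
  "newtons": 15
}}

```text
time: 24.1
tcp_pos: [530.0, 26.6, 88.7]
eef_rot: [[0.53, 0.848, 0.002], [0.848, -0.53, -0.0], [0.001, 0.002, -1.0]]
wrist_force: [-0.5, -0.2, -0.2]
grip_width: 0.887
grip_force: 0.0
```

>>> {"method": "send_rows", "body": {
  "rows": [
    [0,0,0,0,0,0,1],
    [0,0,0,0,0,0,1],
    [0,0,0,0,0,0,1],
    [0,0,0,0,0,0,1],
    [0,0,0,0,0,0,1],
    [0,0,0,0,0,0,1],
    [0,0,0,0,0,0,1],
    [0,0,0,0,0,0,1]
  ]
}}

```text
time: 24.77
tcp_pos: [529.0, 27.1, 88.0]
eef_rot: [[0.53, 0.848, 0.0], [0.848, -0.53, 0.0], [0.0, 0.0, -1.0]]
wrist_force: [-1.1, -0.5, 4.6]
grip_width: 0.503
grip_force: 15.0
```

>>> {"method": "send_rows", "body": {
  "rows": [
    [0,0,0,0,0,-0.015,1],
    [0,0,0,0,0,-0.04,1],
    [0,0,0,-0.01,0.01,-0.06,1],
    [0,0,0,-0.022,0.035,-0.065,1],
    [0,0,0,-0.03,0.065,-0.065,1],
    [0,0,0,-0.0355,0.1,-0.065,1],
    [0,0,0,-0.0355,0.135,-0.065,1],
    [0,0,0,-0.0355,0.157,-0.065,1]
  ]
}}

```text
time: 25.43
tcp_pos: [645.6, -88.6, 152.5]
eef_rot: [[0.531, 0.848, 0.002], [0.848, -0.531, -0.001], [0.0, 0.002, -1.0]]
wrist_force: [1.1, -0.9, -1.2]
grip_width: 0.506
grip_force: 15.0
```

>>> {"method": "send_rows", "body": {
  "rows": [
    [0,0,0,0,0,0,1],
    [0,0,0,0,0,0,1],
    [0,0,0,0,0,0,1],
    [0,0,0,0,0,0,1]
  ]
}}

```text
time: 25.77
tcp_pos: [641.4, -85.3, 152.1]
eef_rot: [[0.529, 0.848, -0.002], [0.848, -0.529, 0.001], [-0.001, -0.002, -1.0]]
wrist_force: [0.5, -0.4, -1.3]
grip_width: 0.507
grip_force: 15.0
```

```bash
python3 - <<'E'
from h import *
for c in ['side']:
  imaging.read_camera(c)
  for n in ['spice_jar_a']:print(n,[(round(d['conf'],2),np.round(d['at'],0).tolist()) for d in models.place_of(c,n)])
s=monitor.observe();print(s['tcp_pos'],s['grip_width'],goto(643.8,-86.7,98))
E
```

```text
spice_jar_a [(0.96, [684.0, -24.0, 13.0]), (0.71, [640.0, -84.0, 66.0]), (0.6, [608.0, -147.0, 9.0]), (0.56, [573.0, -206.0, 8.0])]
[641.89868061 -85.31644603 152.54123969] 0.5015003350046557 [-0.0002  0.0024  0.0545]
```

>>> {"method": "send_rows", "body": {
  "rows": [
    [0,0,0,0,0.0015,0.012,1],
    [0,0,0,0,0.0015,0.024,1],
    [0,0,0,0,0.0015,0.034,1],
    [0,0,0,0,0.0015,0.042,1],
    [0,0,0,0,0.0015,0.048,1],
    [0,0,0,0,0.0015,0.052,1],
    [0,0,0,0,0.0015,0.055,1],
    [0,0,0,0,0.0015,0.055,1]
  ]
}}

```text
time: 26.53
tcp_pos: [644.5, -87.1, 97.9]
eef_rot: [[0.53, 0.848, 0.0], [0.848, -0.53, 0.0], [0.0, 0.0, -1.0]]
wrist_force: [-0.7, 0.1, -1.4]
grip_width: 0.506
grip_force: 15.0
```

>>> {"method": "send_rows", "body": {
  "rows": [
    [0,0,0,0,0,0.001,1],
    [0,0,0,0,0,0.001,1],
    [0,0,0,0,0,0.001,1]
  ]
}}

```text
time: 26.78
tcp_pos: [644.7, -87.1, 97.8]
eef_rot: [[0.53, 0.848, 0.001], [0.848, -0.53, -0.0], [0.0, 0.001, -1.0]]
wrist_force: [-2.0, 0.7, 5.8]
grip_width: 0.506
grip_force: 15.0
```

On the floor; release and retreat.

>>> {"method": "send_rows", "body": {
  "rows": [
    [0,0,0,0,0,0,0.3],
    [0,0,0,0,0,0,0],
    [0,0,0,0,0,0,0],
    [0,0,0,0,0,0,0],
    [0,0,0,0,0,0,0],
    [0,0,0,0,0,0,0]
  ]
}}

```text
time: 27.28
tcp_pos: [644.3, -87.0, 96.5]
eef_rot: [[0.53, 0.848, -0.0], [0.848, -0.53, 0.0], [0.0, -0.0, -1.0]]
wrist_force: [-0.1, -0.1, 0.9]
grip_width: 0.923
grip_force: 0.0
```

>>> {"method": "send_rows", "body": {
  "rows": [
    [0,0,0,0,0,-0.02,0],
    [0,0,0,0,0,-0.05,0],
    [0,0,0,0,0,-0.08,0],
    [0,0,0,0,0,-0.11,0],
    [0,0,0,0,-0.03,-0.13,0],
    [0,0,0,0,-0.06,-0.14,0],
    [0,0,0,0,-0.1,-0.14,0],
    [0,0,0,0,-0.14,-0.14,0]
  ]
}}

```text
time: 27.95
tcp_pos: [525.3, -12.6, 237.6]
eef_rot: [[0.53, 0.848, 0.003], [0.848, -0.53, -0.0], [0.001, 0.002, -1.0]]
wrist_force: [0.7, 0.4, 1.1]
grip_width: 0.999
grip_force: 0.0
```

>>> {"method": "send_rows", "body": {
  "rows": [
    [0,0,0,0.03,-0.02,0,0],
    [0,0,0,0.07,-0.03,0,0],
    [0,0,0,0.11,-0.04,0,0],
    [0,0,0,0.12,-0.05,0,0],
    [0,0,0,0.12,-0.05,0,0]
  ]
}}

```text
time: 28.37
tcp_pos: [546.6, 118.7, 236.7]
eef_rot: [[0.527, 0.85, 0.0], [0.85, -0.527, 0.001], [0.001, -0.001, -1.0]]
wrist_force: [0.2, 0.3, 0.2]
grip_width: 0.998
grip_force: 0.0
```

```bash
python3 - <<'E'
from h import *
a=imaging.read_camera('side')[:,:,::-1]; 
for n in ['pepper_mill','salt_shaker','spice_jar_a','white_mug','egg_timer']:print(n,[(round(d['conf'],2),np.round(d['at'],0).tolist()) for d in models.place_of('side',n)])
b=imaging.read_camera('top')[:,:,::-1]
print([(round(d['conf'],2),np.round(d['at'],0).tolist()) for d in models.place_of('top','spice_jar_a')])
f=lambda im,x,y:cv2.resize(im[y:y+150,x:x+250],(750,450)[:2],interpolation=cv2.INTER_CUBIC)
o=np.vstack([cv2.resize(a[140:260,195:455],(650,300)),cv2.resize(b[120:360,225:445],(275,300)) if 0 else cv2.copyMakeBorder(cv2.resize(b[120:365,180:460],(340,298)),1,1,155,155,0)])
cv2.imwrite('pics/fin.png',o)
E
```

```text
pepper_mill [(0.64, [386.0, -209.0, 8.0]), (0.25, [625.0, -120.0, 0.0])]
salt_shaker [(0.84, [348.0, -280.0, 8.0])]
spice_jar_a [(0.73, [605.0, -150.0, 7.0]), (0.68, [681.0, -26.0, 12.0]), (0.65, [571.0, -207.0, 9.0]), (0.55, [645.0, -87.0, 8.0])]
white_mug [(0.83, [645.0, -333.0, 1.0])]
egg_timer [(0.64, [742.0, -158.0, 2.0])]
[(0.98, [678.0, -27.0, 13.0]), (0.96, [607.0, -149.0, 13.0]), (0.92, [568.0, -209.0, 7.0]), (0.9, [642.0, -88.0, 15.0])]
```

View pics/fin.png

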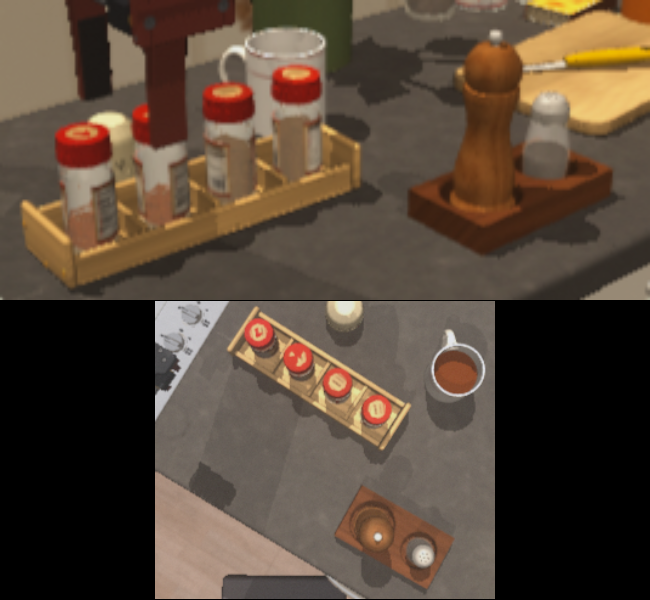

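All four jars stand in the rack, and the mill and shaker are upright in their wells; the mug and timer are undisturbed.

```bash
python3 -c "
from workcell import ticket;print(ticket.close_job())"
```

```text
the job is handed in; nothing more can be done
None
```

The job is done and handed in at about 28 s: the mill and shaker are upright in their wells, and the two left-out jars are down on the floors of the freed rack compartments. The last pictures show the mug, egg timer and other two jars in place and nothing knocked over.

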